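# Prop open the lid of the bench parts washer

### The job

Open the small red parts washer on the bench: lift its lid by the front handle, then swing the steel prop rod that hangs from the side of the lid over to the keeper plate on the tank and seat its pin fully home in the hole, so that the lid is left resting on the rod. Feel the pin into the hole and press it home gently, never ram it against the plate, do not let the lid fall, and leave everything else on the bench where it is.

Things in the scene. Friction and masses are not known exactly. Their poses are not given: they have to be found in the camera images.
- washer: Benchtop parts washer, fixed: red sheet-steel tank 230 (its x) x 360 (its y) x 135 mm high. Origin: centre of its underside, on the bench. Its x points from its front (handle side, towards the robot) to its hinge side, y to its left, z up. The lid's hinge runs along y at x = 115, z = 135 mm; lid frame: origin on it at mid width, axes as the washer's when shut.
- lid (a joint): Angle of the lid, rad: 0 shut, grows as the front rises, stop 1.1. Lid: 0.8 kg, reaches 236 mm from the hinge, 186 mm to each side, 18 mm skirt. Its hinges are stiff (0.8 N m of friction): let go above about 0.75 it stays, lower it sinks. Raising takes 7 N at the handle. With the rod seated it stands at 0.55; raise it to about 0.84 before letting go, so that the rod can swing.
- lid_handle (a point): Middle of the lid's handle: a round steel bar 11 mm thick and 120 mm long, parallel to the hinge, 38 mm in front of the lid's front face; in the lid's frame at x = -274, z = -6 mm. Below it is only the bench, 129 mm down when shut.
- rod (a joint): Angle of the prop rod on its pivot, rad, relative to the lid. The pivot is free, about an axis along the washer's y, so the rod hangs plumb when let go. The rod's lean from plumb, foot towards the handle side, is lid minus rod: 0.47 to 0.59 when seated, by where the keeper's hole stands.
- rod_pivot (a point): Pivot of the prop rod, on a stud on the left (+y) side of the lid, 39 mm outside the lid's side; in the lid's frame at x = -200, y = 225, z = -8 mm.
- rod_shoulder (a point): Underside of the collar at the rod's foot, on its axis, 113.3 mm from the pivot; z points up the rod. Bare steel, 0.06 kg, round shaft 10 mm thick; collar 18 mm wide, 6 mm high; below it a round-ended pin 8 mm thick, 13 mm long. Shaft free to grip 10 to 98 mm above the shoulder, best from the front with the tool tilted 45 degrees, fingers either side along y.
- bracket: Bracket on the tank's left carrying the keeper, a steel plate 6 mm thick, 34 (its x) x 60 mm, with a round through hole 11 mm wide. Bolted through a slot, the plate stands up to 7 mm either way along x: look or feel for the hole. Origin: hole centre at the upper face with the plate in mid slot, in the washer's frame x = -117, y = 225, z = 135 mm. z: hole axis, leaning 0.53 rad to the hinge.
- spray: Spray can 66 mm wide, 190 mm high, standing; origin at the centre of its underside. Leave it alone.
- filter: White oil filter 76 mm wide, 84 mm high, standing; origin at the centre of its underside. Leave it alone.
- driver: Black-handled screwdriver 220 mm long, lying along its x; origin in its middle, on the bench. Leave it alone.
- grease: Grease tin 90 mm wide, 70 mm high; origin at the centre of its underside. Leave it alone.
- tray: Steel parts tray 140 x 200 x 35 mm; origin at the centre of its underside. Leave it alone.
- bearing: Ball-bearing ring 62 mm wide in the tray; origin at the centre of its underside. Leave it alone.
- plug: Small drain plug 22 mm wide in the tray; origin at the centre of its underside. Leave it alone.

How it is judged (in metres and radians):
On the way, in this order (a step that is already met when the one before it is completed fails the run):
1. the lid is raised clear of its propped height (value of joint lid above 0.6 rad), for 0.2 s.
2. the rod's pin is in the keeper's hole, collar down on the plate (z of rod_shoulder in the frame of bracket between -0.003 and 0.004 m and x of rod_shoulder in the frame of bracket between -0.01 and 0.01 m and angle between the z axis of rod_shoulder and the z axis of bracket, either way round below 0.15 rad), for 0.2 s.
At the end, for the whole second after the job is handed in: The prop rod stands in the keeper's hole, square to the plate within 0.15 rad, its collar within 4 mm of the plate's face (and within 10 mm of mid slot, where the hole can be), and bears on the keeper; the lid is at rest at 0.52 to 0.60 rad, resting on the rod (all of step 2 and value of joint lid between 0.52 and 0.6 rad and velocity of joint lid between -0.05 and 0.05 rad/s and contact force between rod and bracket above 0.05 N); the robot touches nothing.
It fails at once if the rod is rammed against the keeper plate (more than 15 N) (contact force between rod and bracket above 15 N).
It fails at once if the lid falls (closing faster than 1.5 rad/s) (velocity of joint lid below -1.5 rad/s).
It fails at once if something else on the bench is moved by more than 30 mm (distance of any of spray, filter, driver, grease, tray, bearing, plug from where it was at the start of the episode above 0.03 m).
It also fails if it takes over 72 s, if anything falls off the work surface, if the arm or the gripper's body presses on something with over 40 N, if the wrist force passes 120 N, or if a joint passes its speed limit or range.

### The arm

A 6-joint arm with a two-finger parallel gripper is mounted at the origin on the work surface. World frame = base frame: x ahead of the robot, y to its left, z up, the work surface at z = 0. Lengths are in mm, angles in rad, forces in N, time in s.
With the tool pointing down it reaches from about 350 to 875 mm from the base axis. Payload 4.2 kg.
Tool frame: the origin (TCP) lies at the very end of the fingers, on their centre line; the grasp point (between the pads) lies manip.grip_point_offset behind it (manip.grip_point_offset is the distance from the TCP to the grasp point, in mm); z points along the fingers, y is the line along which they close (so a half turn about z gives the same grasp; the last joint's range is limited). The gripper opens to 85 mm and grips with 20 to 120 N. Pads are 22 mm wide; open, the fingers measure 114 mm over their backs; the gripper's body (76 mm by 85 mm) begins 54 mm behind the grasp point. The pads swing forward as they close: fully open they stand 13 mm farther back than shut.
Start: joints at [1.431, 0.385, 0.008, 0, -1.194, -0.259], TCP at [242.662, 575.946, 231.312] pointing down, gripper open.
Joint ranges: [-3.14, 3.14], [-1.21, 2.06], [-1.07, 1.41], [-3.16, 2.05], [-2.99, -0.16], [-3.1, 3.1]. Speed limits (rad/s): [2.79, 2.79, 3.14, 3.14, 3.14, 3.14].

### API

Orientations are given as a unit quaternion [x, y, z, w].
In Python, from bench import manip gives the robot as it stands.
- The arm moves only by the tool servo_tool, never from a script. Its argument "moves" is a list of rows, each an object of numbers: "dx", "dy", "dz": the shift along the tool's x, y, z in cm; "rx", "ry", "rz": the turn, a rotation vector about the tool's x, y, z in degrees. In form: [{"dx": .., "dy": .., "dz": .., "rx": .., "ry": .., "rz": ..}, ...]. A call has 1 to 20 rows; each row is the pose to reach, as a shift and turn from the pose commanded when the call began, along the tool's axes at that moment; what a row does not reach only later rows make up. A row lasts 1/12 s, in which the tool goes at most 41.7 mm and 7.16 degrees, less where a joint would pass 70% of its speed; a pose out of reach is approached as far as the arm can. A call with a gripper value outside its range is refused whole. "grip" is the closure, from 0 (fully open) to 1 (shut), set as the call begins (left out, the last holds). The fingers move at their own pace and stop on an object; "squeeze" is the grip in N (left out, the last holds). Time passes only in rows, so rows that repeat a pose let the fingers close. It gives the time, the measured TCP pose, the force, the opening and the grip force at its end, in the units of the state.
- manip.observe(): the state, without advancing time (a new reading comes with each control period).
- manip.capture(name): name is "side" or "top" or "wrist"; returns a dict with "frame" (480x640x3 uint8, blue, green, red), "camera_matrix" (3x3 intrinsics, pixels), "position" and "rotation" of the camera in the world. Camera axes: x right, y down, z forward; pixel columns grow to the right and rows downward; lengths in mm; the calibration is good to about 2 mm. A picture is of the moment at which its call begins. There is no depth.
- manip.hand_in(): hands the job in; it is judged then, once.
The state is a dict: "time_s": time; "joint_positions": joint angles; "joint_vel": joint speeds; "joint_torque": joint torques, N m; "tcp_pos": TCP position; "tool_rot": TCP orientation; "ft_force": force on the tool from outside, world axes, zero at the start; "wrist_torque": the same for the moment, N m; "finger_gap": finger opening in mm; "grip_force": force on a finger pad.
Only numpy, scipy, OpenCV 4.12 (cv2) and the standard library are available. Lean on these libraries where they do the work, as an engineer would, in place of code of your own. Each camera call takes 0.05 s, during which the arm holds its last target. There are 200 camera calls.

## Working session

There is one attempt and no reset: what is moved stays moved. The work goes in short steps, Python scripts to look and compute and a tool call to move; the robot and the scene stay as the last step left them, time stands still between calls to the robot, and variables do not carry over. Pictures are saved under pics/ and viewed, at most 10 in all, crops included, and the job is handed in when it is done.

Besides the shell and the picture viewer there is one more tool, called after "Call:" as name(argument=value, ...), one argument or row to a line, values as JSON. servo_tool: Moves the arm, as the interface text tells. Its arguments: {"type":"object","properties":{"moves":{"type":"array","items":{"type":"object","properties":{"dx":{"type":"number"},"dy":{"type":"number"},"dz":{"type":"number"},"rx":{"type":"number"},"ry":{"type":"number"},"rz":{"type":"number"}}}},"grip":{"type":"number"},"squeeze":{"type":"number"}},"required":["moves"]}

```bash
mkdir -p pics; ls; python3 - <<'E'
from bench import manip
import cv2,pickle
s=manip.observe(); print(s); print(manip.grip_point_offset)
d={n:manip.capture(n) for n in("side","top")}
pickle.dump(d,open("c0.pkl","wb"))
for n in d:
    cv2.imwrite(f"pics/{n}0.png",d[n]["frame"]); print(n,d[n]["camera_matrix"],d[n]["position"],d[n]["rotation"])
E
```

```text
pics
{'time_s': 0.0, 'joint_positions': array([ 1.43054251e+00,  3.85579779e-01,  6.60903434e-03, -5.02349127e-04,
       -1.19401933e+00, -2.58580872e-01]), 'joint_vel': array([-0.00094136, -0.00133531,  0.00020845, -0.00025446,  0.00012844,
       -0.00033587]), 'joint_torque': array([-2.46787513e-04, -3.92288017e+01,  1.88393247e+01,  4.18604672e+00,
       -4.69003542e-03,  1.33538612e-05]), 'tcp_pos': array([242.47944577, 575.39848676, 230.20051325]), 'tool_rot': array([ 9.80163189e-01, -1.98188962e-01, -1.68189028e-04,  1.10875728e-03]), 'ft_force': array([-0.30868641,  0.33259584,  0.47483955]), 'wrist_torque': array([0.00633037, 0.00064215, 0.03340317]), 'grip_force': 0.0, 'finger_gap': 85.41264839551836}
18.700000000000003
side [[533.74556936   0.         324.32231874]
 [  0.         533.74556936 239.72680915]
 [  0.           0.           1.        ]] [-229.99972015 -793.6662824  1234.66734386] [ 0.84990514 -0.3580522   0.15911844 -0.35233677]
top [[459.05140156   0.         316.98446286]
 [  0.         459.05140156 248.26768327]
 [  0.           0.           1.        ]] [ 479.98149796    1.8133923  1215.3142609 ] [-0.69773622  0.71322905 -0.04926584  0.04518158]
```

View pics/side0.png

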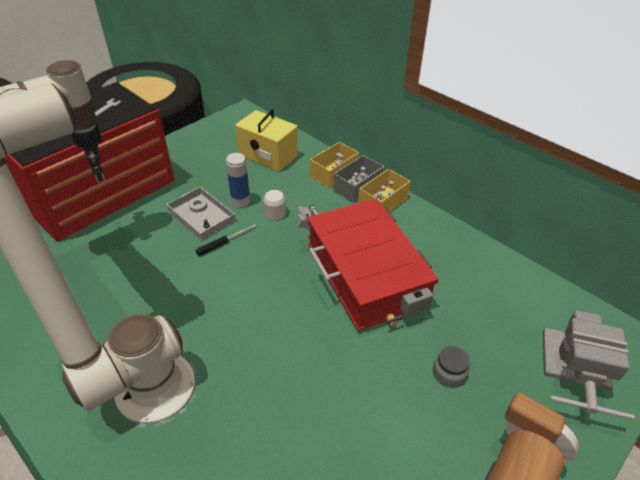

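View pics/top0.png

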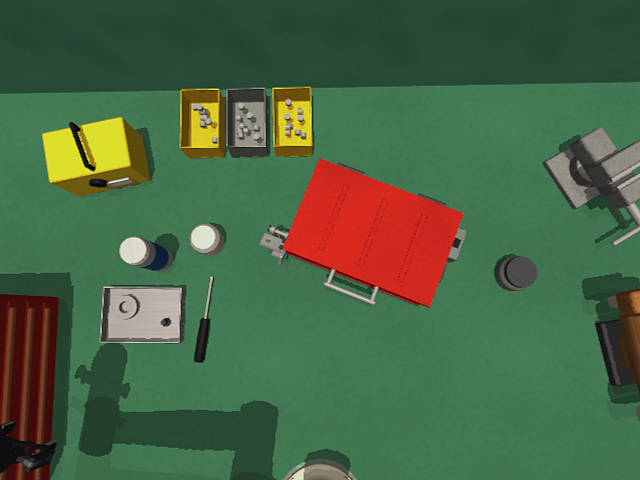

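Both views show the red washer: in the top view its lid has corners near (320,158), (462,212), (430,306) and (285,248). The handle is near (350,288) and the rod and keeper near (275,240). In the side view the lid corners are near (310,216), (380,203), (433,265) and (360,300).

```bash
cat > h.py <<'E'
import numpy as np,cv2
from scipy.spatial.transform import Rotation as R
def ray(c,p):
    K=c["camera_matrix"];d=np.linalg.inv(K)@[p[0],p[1],1.];
    r=np.array(c["rotation"]); M=R.from_quat(r).as_matrix() if r.size==4 else r
    d=M@d; return np.array(c["position"]),d/np.linalg.norm(d)
def plane(c,p,z):
    o,d=ray(c,p); return o+d*(z-o[2])/d[2]
def tri(obs):
    A=np.zeros((3,3));b=np.zeros(3);L=[ray(*o) for o in obs]
    for o,d in L:
        P=np.eye(3)-np.outer(d,d);A+=P;b+=P@o
    x=np.linalg.solve(A,b); return x,max(np.linalg.norm((np.eye(3)-np.outer(d,d))@(x-o)) for o,d in L)
def proj(c,X):
    M=R.from_quat(c["rotation"]).as_matrix();q=M.T@(np.array(X)-c["position"]);q=c["camera_matrix"]@q;return q[:2]/q[2]
E
python3 - <<'E'
import pickle,cv2,numpy as np
from h import *
d=pickle.load(open("c0.pkl","rb"))
for n,(x0,y0,x1,y1) in dict(top=(270,140,480,320),side=(290,190,445,335)).items():
    f=d[n]["frame"][y0:y1,x0:x1].astype(int); B,G,Rr=f[...,0],f[...,1],f[...,2]
    m=(Rr>60)&(Rr>2.5*G)&(Rr>2.5*B)
    print(n,np.percentile(Rr[m],[5,20,35,50,80]))
    for th in (60,150,200):
        mm=((m&(Rr>th))*255).astype(np.uint8); mm=cv2.morphologyEx(mm,cv2.MORPH_CLOSE,np.ones((5,5)));
        c=max(cv2.findContours(mm,0,1)[0],key=cv2.contourArea)
        a=cv2.approxPolyDP(c,4,True)[:,0]+[x0,y0]; print(th,cv2.contourArea(c),a.tolist())
a=cv2.resize(d["top"]["frame"][220:310,250:390],None,fx=5,fy=5,interpolation=2)
b=cv2.resize(d["side"]["frame"][195:315,290:390],None,fx=4,fy=4,interpolation=2)[:450]
b=cv2.copyMakeBorder(b,0,450-len(b),0,0,0) if len(b)<450 else b
cv2.imwrite("pics/z1.png",a);cv2.imwrite("pics/z2.png",cv2.resize(d["side"]["frame"][195:305,290:350],None,fx=5,fy=5,interpolation=2))
E
```

```text
top [189. 205. 208. 210. 216.]
60 15636.5 [[319, 159], [284, 249], [429, 306], [462, 213]]
150 15607.5 [[319, 159], [284, 249], [429, 306], [462, 213]]
200 15011.0 [[319, 159], [284, 249], [429, 305], [462, 213]]
side [ 86. 111. 186. 188. 191.]
60 9459.5 [[376, 199], [308, 217], [310, 246], [322, 245], [317, 254], [327, 271], [340, 271], [330, 281], [358, 329], [383, 321], [388, 312], [402, 314], [403, 293], [423, 286], [431, 289], [436, 281]]
150 7265.0 [[376, 199], [308, 217], [360, 304], [436, 279]]Traceback (most recent call last):
  File "<stdin>", line 10, in <module>
ValueError: max() iterable argument is empty
```

```bash
python3 - <<'E'
import pickle,cv2,numpy as np
from h import *
d=pickle.load(open("c0.pkl","rb"));t,s=d["top"],d["side"]
for a,b in [((319,159),(376,200)),((284,249),(308,217)),((429,306),(360,304)),((462,213),(436,279)),((462,213),(434,266))]: print(tri([(t,a),(s,b)]))
cv2.imwrite("pics/z1.png",np.hstack([cv2.resize(t["frame"][222:306,250:390],None,fx=5,fy=5,interpolation=2)[:420]]))
cv2.imwrite("pics/z2.png",cv2.resize(s["frame"][195:300,285:360],None,fx=5,fy=5,interpolation=2))
E
```

```text
(array([848.66540581, -15.96137356, 122.71564808]), np.float64(0.1591121679534265))
(array([625.63651169,  71.75868419, 135.14816663]), np.float64(0.7149622503360842))
(array([ 483.47261649, -265.19309108,  133.83538961]), np.float64(0.1336241006477329))
(array([ 702.27860481, -356.20198077,  130.1731779 ]), np.float64(2.344162579910547))
(array([ 694.57885276, -342.47733094,  177.4158429 ]), np.float64(0.3008912634505009))
```

View pics/z1.png

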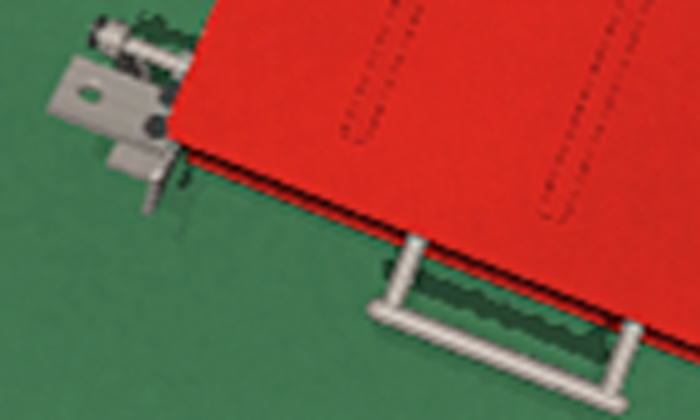

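View pics/z2.png

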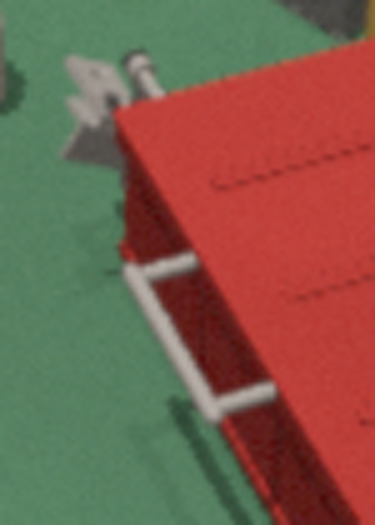

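The top crop shows the handle bar ends at full-image pixels (324,283.6) and (374.4,302.8), the keeper hole at (268,240.2) and the stud end at (271,229.4). The side crop shows the bar ends at (310.6,248.6) and (327.6,277.6), the hole at about (303.4,209.6) and the stud end at (311.6,207).

```bash
python3 - <<'E'
import pickle,cv2,numpy as np
from h import *
d=pickle.load(open("c0.pkl","rb"));t,s=d["top"],d["side"]
P={}
for k,a,b in [("HL",(324.,283.6),(310.6,248.6)),("HR",(374.4,302.8),(327.6,277.6)),("Hm",(349.2,293.2),(319.1,263.1)),("hole",(268,240.2),(303.4,209.6)),("stud",(271,229.4),(311.6,207))]:
    P[k]=tri([(t,a),(s,b)]);print(k,P[k])
# yaw by top-lid corners and handle bar
c=[plane(t,p,140)[:2] for p in [(319,159),(284,249),(429,306),(462,213)]];
w=[plane(t,p,140)[:2] for p in [(319,159),(284,249),(429,306),(462,213)]]
y1=c[1]-c[2];y2=c[0]-c[3];x1=c[0]-c[1];x2=c[3]-c[2]
for v in (y1,y2): print(np.linalg.norm(v),np.arctan2(-v[0],v[1]))
for v in (x1,x2): print(np.linalg.norm(v),np.arctan2(v[1],v[0]))
a,b=[plane(t,p,129)[:2] for p in((324.,283.6),(374.4,302.8))];v=a-b;print("bar",a,b,np.linalg.norm(v),np.arctan2(-v[0],v[1]))
lc=np.mean(c,0);print("lidcentre",lc)
th=np.mean([np.arctan2(-v[0],v[1]) for v in (y1,y2)]+[np.arctan2(v[1],v[0]) for v in (x1,x2)])
u=np.array([np.cos(th),np.sin(th)]);vv=np.array([-u[1],u[0]])
W=lc-u*(115-118); print("th",th,"washer",W)
for n,q in dict(handle=(-159,0),pivot=(-85,225),hole=(-117,225)).items(): print(n,W+u*q[0]+vv*q[1])
print("hole plane x off:",(plane(t,(268,240.2),135)[:2]-W)@u+117,(plane(t,(268,240.2),135)[:2]-W)@vv)
E
```

```text
HL (array([542.5633003 , -21.70611539, 123.75293879]), np.float64(1.1800226167613865))
HR (array([ 493.71196426, -138.25049145,  128.72237989]), np.float64(0.008082555611036513))
Hm (array([518.24430841, -80.52578471, 124.82266595]), np.float64(0.8266544318693629))
hole (array([647.41898442, 111.52604156, 127.26429725]), np.float64(1.1131785413364155))
stud (array([674.45209407, 103.54794937, 126.25937554]), np.float64(0.11858805266928864))
363.9549459937239 -0.3980960135642695
366.9981900813323 -0.39400430825363036
235.45410104039533 -0.38165408214686997
236.92537727140697 -0.3945886834103182
bar [541.38493143 -20.8098941 ] [ 493.70243589 -138.20926089] 126.7131867751657 -0.38580226298844206
lidcentre [ 663.20871319 -140.52605012]
th -0.392085771843772 washer [ 665.98105537 -141.67240032]
handle [519.04691948 -80.9158393 ]
pivot [673.40762568  98.73318624]
hole [643.83597569 110.9609218 ]
hole plane x off: 3.34188971556037 225.36241527611676
```

```bash
cat >> h.py <<'E'
TH=-0.392; W=np.array([666.,-141.7,0.]); RW=R.from_euler('z',TH).as_matrix()
def world(q): return W+RW@np.array(q,float)
def handle(t): return np.array([115-274*np.cos(t)-6*np.sin(t),0,135+274*np.sin(t)-6*np.cos(t)])
def pivot(t): return np.array([115-200*np.cos(t)-8*np.sin(t),225,135+200*np.sin(t)-8*np.cos(t)])
def row(s,pos,Rm):
    "row (cm, deg) from measured state to TCP pos, rotation matrix, world"
    R0=R.from_quat(s["tool_rot"]).as_matrix()
    d=R0.T@(np.array(pos)-s["tcp_pos"])/10; r=np.degrees(R.from_matrix(R0.T@Rm).as_rotvec())
    return np.round(d,2),np.round(r,1)
DOWN=lambda yaw: R.from_euler('z',yaw).as_matrix()@np.diag([1,-1,-1])
E
python3 - <<'E'
from bench import manip
from h import *
s=manip.observe(); h=world(handle(0)); print(h)
print(row(s,[h[0],h[1],230],DOWN(TH-np.pi/2)))
E
```

```text
[519.06065344 -80.95604201 129.        ]
(array([50.99, 49.74,  0.14]), array([ 0.1, -0.1, 89.6]))
```

Call:
servo_tool(
  moves=[
    {"dx": 51,"dy": 49.7,"dz": 0,"rz": 89.6},
    {"dx": 51,"dy": 49.7,"dz": 0,"rz": 89.6},
    {"dx": 51,"dy": 49.7,"dz": 0,"rz": 89.6},
    {"dx": 51,"dy": 49.7,"dz": 0,"rz": 89.6},
    {"dx": 51,"dy": 49.7,"dz": 0,"rz": 89.6},
    {"dx": 51,"dy": 49.7,"dz": 0,"rz": 89.6},
    {"dx": 51,"dy": 49.7,"dz": 0,"rz": 89.6},
    {"dx": 51,"dy": 49.7,"dz": 0,"rz": 89.6},
    {"dx": 51,"dy": 49.7,"dz": 0,"rz": 89.6},
    {"dx": 51,"dy": 49.7,"dz": 0,"rz": 89.6},
    {"dx": 51,"dy": 49.7,"dz": 0,"rz": 89.6},
    {"dx": 51,"dy": 49.7,"dz": 0,"rz": 89.6},
    {"dx": 51,"dy": 49.7,"dz": 0,"rz": 89.6},
    {"dx": 51,"dy": 49.7,"dz": 0,"rz": 89.6},
    {"dx": 51,"dy": 49.7,"dz": 0,"rz": 89.6},
    {"dx": 51,"dy": 49.7,"dz": 0,"rz": 89.6},
    {"dx": 51,"dy": 49.7,"dz": 0,"rz": 89.6},
    {"dx": 51,"dy": 49.7,"dz": 0,"rz": 89.6},
    {"dx": 51,"dy": 49.7,"dz": 0,"rz": 89.6},
    {"dx": 51,"dy": 49.7,"dz": 0,"rz": 89.6},
  ],
  grip=0.6,
  squeeze=40,
)

```text
invalid input at $.moves[0]: expected keys dx, dy, dz, rx, ry, rz
```

Call:
servo_tool(
  moves=[
    {"dx": 51,"dy": 49.7,"dz": 0,"rx": 0,"ry": 0,"rz": 89.6},
    {"dx": 51,"dy": 49.7,"dz": 0,"rx": 0,"ry": 0,"rz": 89.6},
    {"dx": 51,"dy": 49.7,"dz": 0,"rx": 0,"ry": 0,"rz": 89.6},
    {"dx": 51,"dy": 49.7,"dz": 0,"rx": 0,"ry": 0,"rz": 89.6},
    {"dx": 51,"dy": 49.7,"dz": 0,"rx": 0,"ry": 0,"rz": 89.6},
    {"dx": 51,"dy": 49.7,"dz": 0,"rx": 0,"ry": 0,"rz": 89.6},
    {"dx": 51,"dy": 49.7,"dz": 0,"rx": 0,"ry": 0,"rz": 89.6},
    {"dx": 51,"dy": 49.7,"dz": 0,"rx": 0,"ry": 0,"rz": 89.6},
    {"dx": 51,"dy": 49.7,"dz": 0,"rx": 0,"ry": 0,"rz": 89.6},
    {"dx": 51,"dy": 49.7,"dz": 0,"rx": 0,"ry": 0,"rz": 89.6},
    {"dx": 51,"dy": 49.7,"dz": 0,"rx": 0,"ry": 0,"rz": 89.6},
    {"dx": 51,"dy": 49.7,"dz": 0,"rx": 0,"ry": 0,"rz": 89.6},
    {"dx": 51,"dy": 49.7,"dz": 0,"rx": 0,"ry": 0,"rz": 89.6},
    {"dx": 51,"dy": 49.7,"dz": 0,"rx": 0,"ry": 0,"rz": 89.6},
    {"dx": 51,"dy": 49.7,"dz": 0,"rx": 0,"ry": 0,"rz": 89.6},
    {"dx": 51,"dy": 49.7,"dz": 0,"rx": 0,"ry": 0,"rz": 89.6},
    {"dx": 51,"dy": 49.7,"dz": 0,"rx": 0,"ry": 0,"rz": 89.6},
    {"dx": 51,"dy": 49.7,"dz": 0,"rx": 0,"ry": 0,"rz": 89.6},
    {"dx": 51,"dy": 49.7,"dz": 0,"rx": 0,"ry": 0,"rz": 89.6},
    {"dx": 51,"dy": 49.7,"dz": 0,"rx": 0,"ry": 0,"rz": 89.6},
  ],
  grip=0.6,
  squeeze=40,
)

```text
time_s: 1.77
tcp_pos: [519.1, -80.3, 230.6]
tool_rot: [-0.555, 0.832, 0.001, -0.001]
ft_force: [1.0, -1.2, 0.2]
finger_gap: 34.1
grip_force: 0.0
```

Call:
servo_tool(
  moves=[
    {"dx": 0,"dy": 0,"dz": 4,"rx": 0,"ry": 0,"rz": 0},
    {"dx": 0,"dy": 0,"dz": 7,"rx": 0,"ry": 0,"rz": 0},
    {"dx": 0,"dy": 0,"dz": 9,"rx": 0,"ry": 0,"rz": 0},
    {"dx": 0,"dy": 0,"dz": 11,"rx": 0,"ry": 0,"rz": 0},
    {"dx": 0,"dy": 0,"dz": 12,"rx": 0,"ry": 0,"rz": 0},
    {"dx": 0,"dy": 0,"dz": 12,"rx": 0,"ry": 0,"rz": 0},
    {"dx": 0,"dy": 0,"dz": 12,"rx": 0,"ry": 0,"rz": 0},
  ],
)

```text
time_s: 2.35
tcp_pos: [519.8, -79.1, 111.8]
tool_rot: [-0.557, 0.831, -0.0, -0.0]
ft_force: [0.3, 0.1, 0.9]
finger_gap: 33.8
grip_force: 0.0
```

Call:
servo_tool(
  moves=[
    {"dx": 0,"dy": 0,"dz": 0,"rx": 0,"ry": 0,"rz": 0},
    {"dx": 0,"dy": 0,"dz": 0,"rx": 0,"ry": 0,"rz": 0},
    {"dx": 0,"dy": 0,"dz": 0,"rx": 0,"ry": 0,"rz": 0},
    {"dx": 0,"dy": 0,"dz": 0,"rx": 0,"ry": 0,"rz": 0},
    {"dx": 0,"dy": 0,"dz": 0,"rx": 0,"ry": 0,"rz": 0},
    {"dx": 0,"dy": 0,"dz": 0,"rx": 0,"ry": 0,"rz": 0},
  ],
  grip=1,
)

```text
time_s: 2.85
tcp_pos: [519.0, -79.2, 112.8]
tool_rot: [-0.556, 0.831, 0.001, 0.0]
ft_force: [-2.9, 4.8, 5.1]
finger_gap: 9.2
grip_force: 39.0
```

```bash
python3 - <<'E'
from bench import manip
from h import *
s=manip.observe(); R0=R.from_quat(s["tool_rot"]).as_matrix();print(s["finger_gap"],s["ft_force"])
for t in np.linspace(.06,.88,15): print(round(t,2),np.round(R0.T@RW@(handle(t)-handle(0))/10,2))
E
```

```text
9.23059755825474 [-2.9325724   4.76763239  5.05523192]
0.06 [-0.   -0.01 -1.64]
0.12 [-0.   -0.12 -3.25]
0.18 [-0.01 -0.32 -4.84]
0.24 [-0.01 -0.61 -6.42]
0.29 [-0.01 -1.   -7.97]
0.35 [-0.01 -1.47 -9.51]
0.41 [-1.000e-02 -2.040e+00 -1.101e+01]
0.47 [ -0.02  -2.69 -12.48]
0.53 [ -0.02  -3.43 -13.9 ]
0.59 [ -0.02  -4.25 -15.28]
0.65 [ -0.02  -5.14 -16.61]
0.7 [ -0.03  -6.12 -17.89]
0.76 [ -0.03  -7.17 -19.1 ]
0.82 [ -0.03  -8.28 -20.26]
0.88 [ -0.03  -9.46 -21.34]
```

Call:
servo_tool(
  moves=[
    {"dx": 0,"dy": 0,"dz": -0.8,"rx": 0,"ry": 0,"rz": 0},
    {"dx": 0,"dy": 0,"dz": -1.6,"rx": 0,"ry": 0,"rz": 0},
    {"dx": 0,"dy": -0.1,"dz": -3.2,"rx": 0,"ry": 0,"rz": 0},
    {"dx": 0,"dy": -0.3,"dz": -4.8,"rx": 0,"ry": 0,"rz": 0},
    {"dx": 0,"dy": -0.6,"dz": -6.4,"rx": 0,"ry": 0,"rz": 0},
    {"dx": 0,"dy": -1.0,"dz": -8.0,"rx": 0,"ry": 0,"rz": 0},
    {"dx": 0,"dy": -1.5,"dz": -9.5,"rx": 0,"ry": 0,"rz": 0},
    {"dx": 0,"dy": -2.0,"dz": -11.0,"rx": 0,"ry": 0,"rz": 0},
    {"dx": 0,"dy": -2.7,"dz": -12.5,"rx": 0,"ry": 0,"rz": 0},
  ],
)

```text
time_s: 3.6
tcp_pos: [542.0, -89.0, 236.0]
tool_rot: [-0.556, 0.831, 0.003, -0.001]
ft_force: [-2.4, 7.4, -6.1]
finger_gap: 9.1
grip_force: 38.9
```

Call:
servo_tool(
  moves=[
    {"dx": 0,"dy": -0.7,"dz": -1.4,"rx": 0,"ry": 0,"rz": 0},
    {"dx": 0,"dy": -1.5,"dz": -2.8,"rx": 0,"ry": 0,"rz": 0},
    {"dx": 0,"dy": -2.4,"dz": -4.1,"rx": 0,"ry": 0,"rz": 0},
    {"dx": 0,"dy": -3.4,"dz": -5.4,"rx": 0,"ry": 0,"rz": 0},
    {"dx": 0,"dy": -4.5,"dz": -6.6,"rx": 0,"ry": 0,"rz": 0},
    {"dx": 0,"dy": -5.6,"dz": -7.8,"rx": 0,"ry": 0,"rz": 0},
    {"dx": 0,"dy": -6.3,"dz": -8.5,"rx": 0,"ry": 0,"rz": 0},
    {"dx": 0,"dy": -6.3,"dz": -8.5,"rx": 0,"ry": 0,"rz": 0},
    {"dx": 0,"dy": -6.3,"dz": -8.5,"rx": 0,"ry": 0,"rz": 0},
    {"dx": 0,"dy": -6.3,"dz": -8.5,"rx": 0,"ry": 0,"rz": 0},
  ],
)

```text
time_s: 4.43
tcp_pos: [601.0, -113.8, 325.3]
tool_rot: [-0.556, 0.831, 0.0, 0.0]
ft_force: [-6.7, 6.8, 8.0]
finger_gap: 9.6
grip_force: 39.8
```

Call:
servo_tool(
  moves=[
    {"dx": 0,"dy": 0,"dz": 0,"rx": 0,"ry": 0,"rz": 0},
    {"dx": 0,"dy": 0,"dz": 0,"rx": 0,"ry": 0,"rz": 0},
    {"dx": 0,"dy": 0,"dz": 0,"rx": 0,"ry": 0,"rz": 0},
    {"dx": 0,"dy": 0,"dz": 0,"rx": 0,"ry": 0,"rz": 0},
    {"dx": 0,"dy": 0,"dz": -1,"rx": 0,"ry": 0,"rz": 0},
    {"dx": 0,"dy": 0,"dz": -3,"rx": 0,"ry": 0,"rz": 0},
    {"dx": 0,"dy": 0,"dz": -6,"rx": 0,"ry": 0,"rz": 0},
    {"dx": 0,"dy": 2,"dz": -9,"rx": 0,"ry": 0,"rz": 0},
    {"dx": 0,"dy": 5,"dz": -10,"rx": 0,"ry": 0,"rz": 0},
    {"dx": 0,"dy": 8,"dz": -10,"rx": 0,"ry": 0,"rz": 0},
    {"dx": 0,"dy": 8,"dz": -10,"rx": 0,"ry": 0,"rz": 0},
  ],
  grip=0.72,
)

```text
time_s: 5.35
tcp_pos: [525.5, -83.5, 425.1]
tool_rot: [-0.556, 0.831, -0.001, 0.002]
ft_force: [0.3, -0.5, 0.5]
finger_gap: 23.6
grip_force: 0.0
```

```bash
python3 - <<'E'
from bench import manip
import cv2,pickle
from h import *
d={n:manip.capture(n) for n in("side","top")}
pickle.dump(d,open("c1.pkl","wb"))
hm=world(handle(.87)); print([proj(d[n],hm) for n in d])
for n,k in dict(side=[(0,0)],top=[(0,0)]).items():
    p=proj(d[n],world(pivot(.86)-[0,0,60])); print(n,p, proj(d[n],world([-117,225,135])))
p=[slice(170,290),slice(270,370)]
a=cv2.resize(d["side"]["frame"][150:300,255:385],None,fx=4,fy=4,interpolation=2)
cv2.imwrite("pics/s1.png",a)
cv2.imwrite("pics/t1.png",cv2.resize(d["top"]["frame"][190:310,220:380],None,fx=5,fy=5,interpolation=2)); print(manip.observe()["tcp_pos"])
E
```

```text
[array([352.72805905, 196.56000512]), array([374.92519944, 243.31357898])]
side [331.68652533 179.21135906] [303.04690972 208.33420993]
top [279.78049236 196.11413222] [267.62697642 241.55055645]
[528.26658282 -83.88784857 423.08237428]
```

View pics/s1.png

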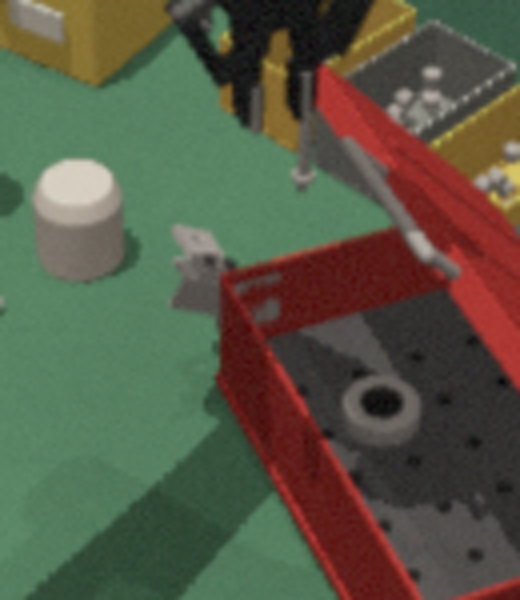

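View pics/t1.png

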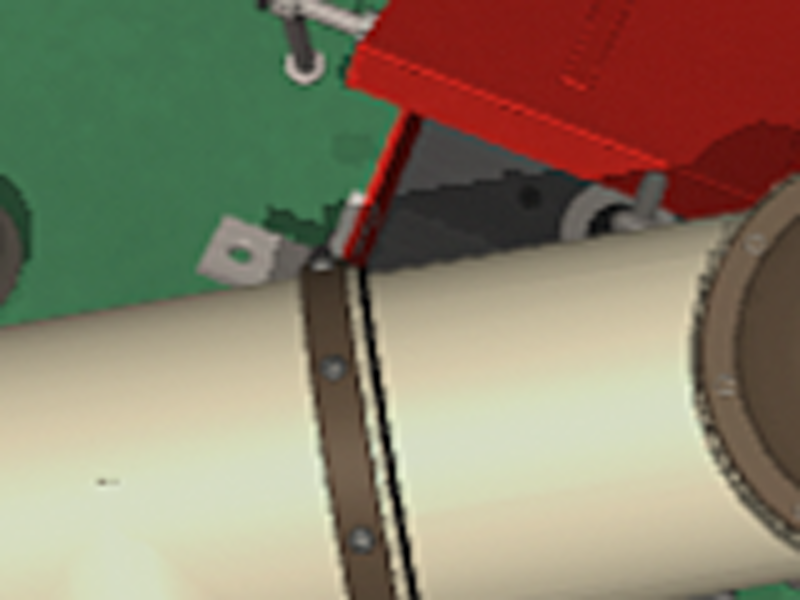

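The lid stays up. In the side view the rod hangs with its collar at about (330.5,194); in the top view the collar is at (280.8,203.6) and the keeper hole at (268,240.4).

```bash
python3 - <<'E'
import pickle
from h import *
d=pickle.load(open("c1.pkl","rb"));t,s=d["top"],d["side"]
c,e=tri([(t,(280.8,203.6)),(s,(330.5,194.))]);print(c,e,RW.T@(c-W))
for th in (.82,.84,.86,.88): print(th,pivot(th)-[0,0,113.3])
print("hole off",[RW.T@(plane(t,p,135)-W) for p in((268,240.2),(268,240.4))])
E
```

```text
[729.39270851  75.99124194 163.27014906] 0.8283695488189664 [-24.58204082 225.39706204 163.27014906]
0.82 [-27.2934081  225.         162.47139629]
0.84 [-24.44971013 225.         165.28892139]
0.86 [-21.55023414 225.         168.04901283]
0.88 [-18.59613987 225.         170.75056663]
hole off [array([-113.66683184,  225.39043171,  135.        ]), array([-114.11304982,  225.21014813,  135.        ])]
```

```bash
cat >> h.py <<'E'
def toolR(lean=0.,psi=np.radians(15),tilt=np.radians(45)):
    "tool in world, rigid to the rod at a lean (foot to front)"
    z=np.array([np.cos(tilt)*np.cos(psi),-np.cos(tilt)*np.sin(psi),-np.sin(tilt)]); y=-np.array([np.sin(psi),np.cos(psi),0]); M=np.c_[np.cross(y,z),y,z]
    return RW@R.from_euler('y',lean).as_matrix()@M   # +y turn: down -> -x
def tcp(g,Rm,off=18.7,back=0.): return world(g)+Rm@[0,0,off-back]
def ik(sx,sz,t0=.7):
    "lid angle, lean for shoulder at washer x,z"
    from scipy.optimize import fsolve
    f=lambda v: pivot(v[0])[[0,2]]-113.3*np.array([np.sin(v[1]),np.cos(v[1])])-[sx,sz]
    return fsolve(f,[t0,.4])
E
python3 - <<'E'
from bench import manip
from h import *
s=manip.observe(); print(RW.T@(s["tcp_pos"]-W)); T=toolR()
g=np.array([-24.5,225,207])
print(row(s,world([-150,270,370]),T)); 
s2=dict(tcp_pos=world([-150,270,370]),tool_rot=R.from_matrix(T).as_quat())
print(row(s2,tcp(g,T,back=110),T),row(s2,tcp(g,T),T)); print(tcp(g,T,back=110),tcp(g,T))
E
```

```text
[-149.37230954    0.80759024  423.08237428]
(array([-26.91,   0.05,   5.34]), array([ 29.2,  38.2, -70.9]))
(array([-2.13,  1.1 , 11.79]), array([ 0., -0., -0.])) (array([-2.13,  1.1 , 22.79]), array([ 0., -0., -0.]))
[678.07139305 114.85807774 271.55884912] [739.8128878   67.55070172 193.77710319]
```

Call:
servo_tool(
  moves=[
    {"dx": -26.9,"dy": 0,"dz": 5.3,"rx": 29.2,"ry": 38.2,"rz": -70.9},
    {"dx": -26.9,"dy": 0,"dz": 5.3,"rx": 29.2,"ry": 38.2,"rz": -70.9},
    {"dx": -26.9,"dy": 0,"dz": 5.3,"rx": 29.2,"ry": 38.2,"rz": -70.9},
    {"dx": -26.9,"dy": 0,"dz": 5.3,"rx": 29.2,"ry": 38.2,"rz": -70.9},
    {"dx": -26.9,"dy": 0,"dz": 5.3,"rx": 29.2,"ry": 38.2,"rz": -70.9},
    {"dx": -26.9,"dy": 0,"dz": 5.3,"rx": 29.2,"ry": 38.2,"rz": -70.9},
    {"dx": -26.9,"dy": 0,"dz": 5.3,"rx": 29.2,"ry": 38.2,"rz": -70.9},
    {"dx": -26.9,"dy": 0,"dz": 5.3,"rx": 29.2,"ry": 38.2,"rz": -70.9},
    {"dx": -26.9,"dy": 0,"dz": 5.3,"rx": 29.2,"ry": 38.2,"rz": -70.9},
    {"dx": -26.9,"dy": 0,"dz": 5.3,"rx": 29.2,"ry": 38.2,"rz": -70.9},
    {"dx": -26.9,"dy": 0,"dz": 5.3,"rx": 29.2,"ry": 38.2,"rz": -70.9},
    {"dx": -26.9,"dy": 0,"dz": 5.3,"rx": 29.2,"ry": 38.2,"rz": -70.9},
    {"dx": -26.9,"dy": 0,"dz": 5.3,"rx": 29.2,"ry": 38.2,"rz": -70.9},
    {"dx": -26.9,"dy": 0,"dz": 5.3,"rx": 29.2,"ry": 38.2,"rz": -70.9},
    {"dx": -26.9,"dy": 0,"dz": 5.3,"rx": 29.2,"ry": 38.2,"rz": -70.9},
    {"dx": -26.9,"dy": 0,"dz": 5.3,"rx": 29.2,"ry": 38.2,"rz": -70.9},
    {"dx": -26.9,"dy": 0,"dz": 5.3,"rx": 29.2,"ry": 38.2,"rz": -70.9},
  ],
)

```text
time_s: 6.87
tcp_pos: [632.6, 165.2, 369.0]
tool_rot: [0.875, -0.298, 0.361, 0.122]
ft_force: [-0.2, 0.7, -0.5]
finger_gap: 24.2
grip_force: 0.0
```

```bash
python3 - <<'E'
from bench import manip
from h import *
s=manip.observe(); print(RW.T@(s["tcp_pos"]-W),s["joint_positions"]); T=toolR()
print(np.degrees(R.from_matrix(T.T@R.from_quat(s["tool_rot"]).as_matrix()).magnitude()))
g=np.array([-24.5,225,207])
print(row(s,tcp(g,T,back=110),T),row(s,tcp(g,T),T))
E
```

```text
[-148.11329056  270.83361291  368.96624342] [ 0.73483024  0.21705629 -0.38312987  0.93375709 -1.0411846  -0.34755985]
0.1930012759550995
(array([-2.14,  1.22, 11.61]), array([ 0. ,  0.1, -0.1])) (array([-2.11,  1.21, 22.61]), array([ 0. ,  0.1, -0.1]))
```

Reached cleanly. Next I go to the pre-grasp pose and check with the wrist camera.

Call:
servo_tool(
  moves=[
    {"dx": -1,"dy": 0.6,"dz": 4,"rx": 0,"ry": 0,"rz": 0},
    {"dx": -2.1,"dy": 1.2,"dz": 8,"rx": 0,"ry": 0,"rz": 0},
    {"dx": -2.1,"dy": 1.2,"dz": 11.6,"rx": 0,"ry": 0,"rz": 0},
    {"dx": -2.1,"dy": 1.2,"dz": 11.6,"rx": 0,"ry": 0,"rz": 0},
    {"dx": -2.1,"dy": 1.2,"dz": 11.6,"rx": 0,"ry": 0,"rz": 0},
  ],
)

```text
time_s: 7.28
tcp_pos: [678.0, 112.8, 269.8]
tool_rot: [0.875, -0.298, 0.36, 0.125]
ft_force: [-0.0, 1.0, 0.6]
finger_gap: 23.8
grip_force: 0.0
```

```bash
python3 - <<'E'
from bench import manip
from h import *
import pickle
c=manip.capture("wrist");pickle.dump(c,open("w1.pkl","wb"));cv2.imwrite("pics/w1.png",c["frame"])
for q in [(-24.5,225,278.6),(-24.5,225,165.3),(-114,225,135)]: print(proj(c,world(q)))
E
```

```text
[320.16522342 177.01250431]
[320.20310946 266.8589564 ]
[351.64229166 390.85600564]
```

View pics/w1.png

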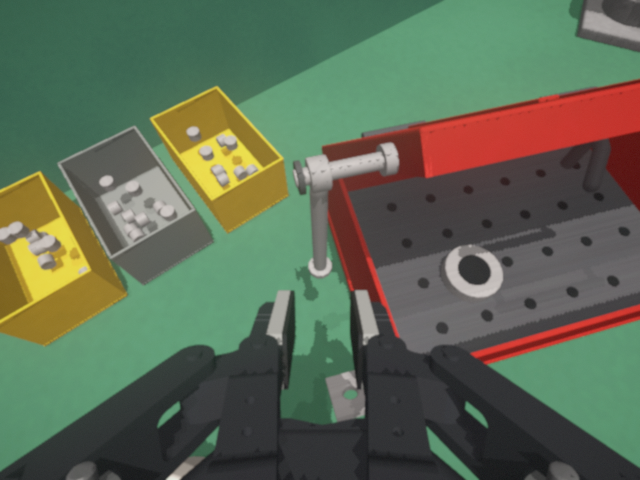

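The wrist view shows the rod between the finger lines, with its pivot near (319,170) and collar near (320,267), as predicted. The keeper hole is at about (350,394).

```bash
python3 - <<'E'
import pickle
from h import *
c=pickle.load(open("w1.pkl","rb"))
f=c["frame"][370:420,325:375].astype(int); hsv=cv2.cvtColor(c["frame"][370:420,325:375],cv2.COLOR_BGR2HSV)
m=((hsv[...,1]>70)*255).astype(np.uint8); n,l,st,ce=cv2.connectedComponentsWithStats(m)
print(st[1:],ce[1:]+[325,370])
for p in [(350,394)]+[tuple(x+[325,370]) for x,a in zip(ce[1:],st[1:,4]) if 30<a<300]: print(p,RW.T@(plane(c,p,135)-W))
E
```

```text
[[  0   0  25   8  98]
 [  0  14  11  36 213]
 [ 19  20  13   9  82]
 [ 34  46   6   3  13]] [[333.12244898 372.04081633]
 [328.27230047 406.92488263]
 [350.2195122  394.18292683]
 [362.         417.30769231]]
(350, 394) [-115.73228377  226.80653734  135.        ]
(np.float64(333.1224489795918), np.float64(372.0408163265306)) [-97.75859084 234.58505776 135.        ]
(np.float64(328.2723004694836), np.float64(406.92488262910797)) [-119.87862265  244.57799084  135.        ]
(np.float64(350.219512195122), np.float64(394.1829268292683)) [-115.893357   226.6873211  135.       ]
```

Call:
servo_tool(
  moves=[
    {"dx": 0,"dy": 0,"dz": 2,"rx": 0,"ry": 0,"rz": 0},
    {"dx": 0,"dy": 0,"dz": 4.5,"rx": 0,"ry": 0,"rz": 0},
    {"dx": 0,"dy": 0,"dz": 7,"rx": 0,"ry": 0,"rz": 0},
    {"dx": 0,"dy": 0,"dz": 9,"rx": 0,"ry": 0,"rz": 0},
    {"dx": 0,"dy": 0,"dz": 10.5,"rx": 0,"ry": 0,"rz": 0},
    {"dx": 0,"dy": 0,"dz": 11,"rx": 0,"ry": 0,"rz": 0},
    {"dx": 0,"dy": 0,"dz": 11,"rx": 0,"ry": 0,"rz": 0},
    {"dx": 0,"dy": 0,"dz": 11,"rx": 0,"ry": 0,"rz": 0},
  ],
)

```text
time_s: 8.0
tcp_pos: [739.5, 68.2, 195.3]
tool_rot: [0.875, -0.297, 0.362, 0.122]
ft_force: [0.2, -0.1, 1.0]
finger_gap: 23.8
grip_force: 0.0
```

Call:
servo_tool(
  moves=[
    {"dx": 0,"dy": 0,"dz": 0,"rx": 0,"ry": 0,"rz": 0},
    {"dx": 0,"dy": 0,"dz": 0,"rx": 0,"ry": 0,"rz": 0},
    {"dx": 0,"dy": 0,"dz": 0,"rx": 0,"ry": 0,"rz": 0},
    {"dx": 0,"dy": 0,"dz": 0,"rx": 0,"ry": 0,"rz": 0},
    {"dx": 0,"dy": 0,"dz": 0,"rx": 0,"ry": 0,"rz": 0},
    {"dx": 0,"dy": 0,"dz": 0,"rx": 0,"ry": 0,"rz": 0},
  ],
  grip=1,
  squeeze=30,
)

```text
time_s: 8.5
tcp_pos: [739.2, 67.9, 194.7]
tool_rot: [0.875, -0.296, 0.362, 0.123]
ft_force: [-2.6, 1.7, 4.2]
finger_gap: 8.9
grip_force: 30.3
```

```bash
cat >> h.py <<'E'
import json,os
def mark(s): json.dump([list(s["tcp_pos"]),list(s["tool_rot"])],open("grasp.json","w"))
def pose(t,L):
    p0,q0=json.load(open("grasp.json")); Ry=R.from_euler('y',L).as_matrix()
    w=RW.T@(np.array(p0)-W)
    return world(pivot(t)+Ry@(w-pivot(.84))), RW@Ry@RW.T@R.from_quat(q0).as_matrix()
A=np.array([np.sin(.53),np.cos(.53)])
def above(h,xh): return ik(*(np.array([xh,135])+h*A))
def at(s,xh):
    "estimated shoulder (x,z) washer and lean from the tool pose"
    p0,q0=json.load(open("grasp.json")); D=R.from_quat(s["tool_rot"])*R.from_quat(q0).inv()
    sh0=world(pivot(.84)-[0,0,113.3]); sh=np.array(s["tcp_pos"])+D.apply(sh0-np.array(p0)); w=RW.T@(sh-W)
    d=w[[0,2]]-[xh,135]; return w.round(1),"h",(d@A).round(2),"side",(d@[A[1],-A[0]]).round(2),"rotvec",(RW.T@D.as_rotvec()).round(3)
E
python3 - <<'E'
from bench import manip
from h import *
s=manip.observe(); mark(s); print(at(s,-115))
for h in (40,30,25,20,16,0): print(h,above(h,-115))
for L in (.1,.2,.3,.4,.45): print(L,row(s,*pose(.84,L)))
for h in (35,25,18): print(h,row(s,*pose(*above(h,-115))))
E
```

```text
(array([-24.4, 225. , 165.3]), 'h', np.float64(71.91), 'side', np.float64(62.82), 'rotvec', array([0., 0., 0.]))
40 [0.75597132 0.54533876]
30 [0.70542078 0.53104862]
25 [0.68024517 0.5255984 ]
20 [0.65512861 0.52126981]
16 [0.63507254 0.51861052]
0 [0.55506354 0.51506523]
0.1 (array([-0.63,  0.22, -0.52]), array([-1. , -5.5, -1. ]))
0.2 (array([-1.21,  0.44, -1.1 ]), array([ -2.1, -11.1,  -2.1]))
0.3 (array([-1.72,  0.65, -1.74]), array([ -3.1, -16.6,  -3.1]))
0.4 (array([-2.16,  0.87, -2.43]), array([ -4.2, -22.1,  -4.2]))
0.45 (array([-2.36,  0.97, -2.79]), array([ -4.7, -24.9,  -4.7]))
35 (array([-4.8 ,  1.53, -3.33]), array([ -5.6, -29.8,  -5.6]))
25 (array([-5.75,  1.67, -3.1 ]), array([ -5.5, -29.1,  -5.5]))
18 (array([-6.42,  1.76, -2.93]), array([ -5.4, -28.8,  -5.4]))
```

Call:
servo_tool(
  moves=[
    {"dx": -0.3,"dy": 0.1,"dz": -0.3,"rx": -0.5,"ry": -2.8,"rz": -0.5},
    {"dx": -0.6,"dy": 0.2,"dz": -0.5,"rx": -1.0,"ry": -5.5,"rz": -1.0},
    {"dx": -0.9,"dy": 0.3,"dz": -0.8,"rx": -1.6,"ry": -8.3,"rz": -1.6},
    {"dx": -1.2,"dy": 0.4,"dz": -1.1,"rx": -2.1,"ry": -11.1,"rz": -2.1},
    {"dx": -1.5,"dy": 0.5,"dz": -1.4,"rx": -2.6,"ry": -13.8,"rz": -2.6},
    {"dx": -1.7,"dy": 0.7,"dz": -1.7,"rx": -3.1,"ry": -16.6,"rz": -3.1},
    {"dx": -1.9,"dy": 0.8,"dz": -2.1,"rx": -3.6,"ry": -19.4,"rz": -3.6},
    {"dx": -2.2,"dy": 0.9,"dz": -2.4,"rx": -4.2,"ry": -22.1,"rz": -4.2},
    {"dx": -2.4,"dy": 1.0,"dz": -2.8,"rx": -4.7,"ry": -24.9,"rz": -4.7},
    {"dx": -2.4,"dy": 1.0,"dz": -2.8,"rx": -4.7,"ry": -24.9,"rz": -4.7},
    {"dx": -2.4,"dy": 1.0,"dz": -2.8,"rx": -4.7,"ry": -24.9,"rz": -4.7},
  ],
)

```text
time_s: 9.42
tcp_pos: [704.2, 82.5, 196.2]
tool_rot: [0.938, -0.295, 0.147, 0.105]
ft_force: [-2.5, 4.5, 1.7]
finger_gap: 8.8
grip_force: 30.8
```

```bash
python3 - <<'E'
from bench import manip
from h import *
s=manip.observe(); print(at(s,-115)); print(s["ft_force"],s["grip_force"])
for h in (50,40,30,25,20): print(h,above(h,-115),row(s,*pose(*above(h,-115))))
E
```

```text
(array([-74. , 225.2, 174.9]), 'h', np.float64(55.21), 'side', np.float64(15.22), 'rotvec', array([ 0.001,  0.45 , -0.001]))
[-2.49166897  4.48604904  1.65754411] 30.757669508457184
50 [0.80680429 0.56418694] (array([-1.23,  0.33, -0.45]), array([-1.2, -6.3, -1.3]))
40 [0.75597132 0.54533876] (array([-2.01,  0.36,  0.15]), array([-1. , -5.3, -1.1]))
30 [0.70542078 0.53104862] (array([-2.78,  0.4 ,  0.76]), array([-0.9, -4.5, -0.9]))
25 [0.68024517 0.5255984 ] (array([-3.16,  0.41,  1.07]), array([-0.8, -4.2, -0.9]))
20 [0.65512861 0.52126981] (array([-3.54,  0.43,  1.38]), array([-0.8, -3.9, -0.8]))
```

Call:
servo_tool(
  moves=[
    {"dx": -0.6,"dy": 0.2,"dz": -0.2,"rx": -0.6,"ry": -3.1,"rz": -0.6},
    {"dx": -1.2,"dy": 0.3,"dz": -0.4,"rx": -1.2,"ry": -6.3,"rz": -1.3},
    {"dx": -1.6,"dy": 0.3,"dz": -0.2,"rx": -1.1,"ry": -5.8,"rz": -1.2},
    {"dx": -2.0,"dy": 0.4,"dz": 0.2,"rx": -1.0,"ry": -5.3,"rz": -1.1},
    {"dx": -2.4,"dy": 0.4,"dz": 0.5,"rx": -0.9,"ry": -4.9,"rz": -1.0},
    {"dx": -2.8,"dy": 0.4,"dz": 0.8,"rx": -0.9,"ry": -4.5,"rz": -0.9},
    {"dx": -3.2,"dy": 0.4,"dz": 1.1,"rx": -0.8,"ry": -4.2,"rz": -0.9},
    {"dx": -3.2,"dy": 0.4,"dz": 1.1,"rx": -0.8,"ry": -4.2,"rz": -0.9},
    {"dx": -3.2,"dy": 0.4,"dz": 1.1,"rx": -0.8,"ry": -4.2,"rz": -0.9},
  ],
)

```text
time_s: 10.17
tcp_pos: [678.2, 93.4, 173.9]
tool_rot: [0.945, -0.292, 0.11, 0.102]
ft_force: [-0.7, 7.1, -1.7]
finger_gap: 8.9
grip_force: 30.4
```

```bash
python3 - <<'E'
from bench import manip
from h import *
import pickle
s=manip.observe(); print(at(s,-115)); print(s["ft_force"],s["grip_force"])
for h in (20,17,15,13,11,9): print(h,row(s,*pose(*above(h,-115))))
d={n:manip.capture(n) for n in("side","top","wrist")};pickle.dump(d,open("c2.pkl","wb"))
sh=world(at(s,-115)[0]);u=RW@np.array([A[0],0,A[1]])
o=[]
for n in d:
    p=proj(d[n],sh);x,y=p.astype(int); print(n,p,proj(d[n],sh-13*u),proj(d[n],world([-115,225,135])))
    x0=min(max(x-33,0),574); y0=min(max(y-50,0),380); o.append(cv2.resize(d[n]["frame"][y0:y0+100,x0:x0+66],None,fx=4,fy=4,interpolation=2)); print(x0,y0)
cv2.imwrite("pics/c2.png",np.hstack(o))
E
```

```text
(array([-103.8,  225.2,  154.5]), 'h', np.float64(22.51), 'side', np.float64(-0.19), 'rotvec', array([-0.   ,  0.526,  0.002]))
[-0.72095507  7.14545578 -1.65957009] 30.40033668279648
20 (array([-0.17,  0.02,  0.18]), array([-0. ,  0.3,  0.2]))
17 (array([-0.38,  0.02,  0.38]), array([0. , 0.4, 0.2]))
15 (array([-0.53,  0.02,  0.52]), array([0. , 0.4, 0.2]))
13 (array([-0.67,  0.02,  0.66]), array([0. , 0.5, 0.2]))
11 (array([-0.81,  0.02,  0.8 ]), array([0. , 0.5, 0.2]))
9 (array([-0.95,  0.02,  0.94]), array([0. , 0.6, 0.2]))
side [306.90576031 202.48601479] [304.97039079 205.75364782] [303.64090351 208.17278885]
273 152
top [268.81057111 235.08594682] [268.24182787 238.4145862 ] [267.94220121 240.77530782]
235 185
wrist [323.81011435 349.2998259 ] [323.70307335 354.21306308] [323.89395934 356.98738633]
290 299
```

View pics/c2.png

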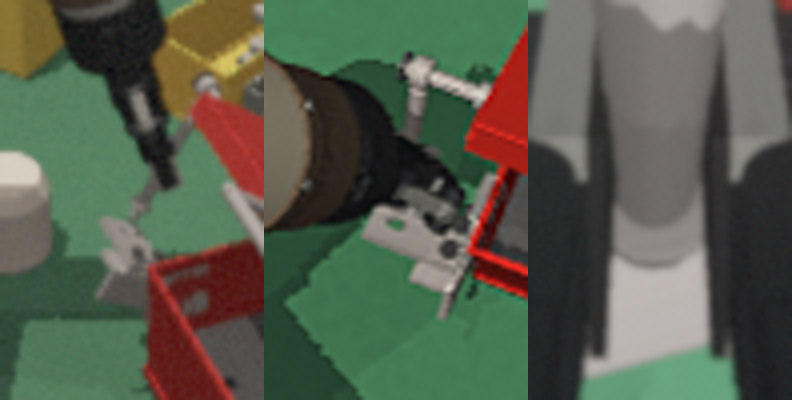

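The composite shows the pin just above the keeper plate, with the hole at top-image pixel (267.7,241.2), which agrees with the estimate. Now I feel down slowly.

Call:
servo_tool(
  moves=[
    {"dx": -0.2,"dy": 0,"dz": 0.2,"rx": 0,"ry": 0.3,"rz": 0.1},
    {"dx": -0.4,"dy": 0,"dz": 0.4,"rx": 0,"ry": 0.4,"rz": 0.1},
    {"dx": -0.45,"dy": 0,"dz": 0.45,"rx": 0,"ry": 0.4,"rz": 0.2},
    {"dx": -0.53,"dy": 0,"dz": 0.52,"rx": 0,"ry": 0.4,"rz": 0.2},
    {"dx": -0.53,"dy": 0,"dz": 0.52,"rx": 0,"ry": 0.4,"rz": 0.2},
    {"dx": -0.53,"dy": 0,"dz": 0.52,"rx": 0,"ry": 0.4,"rz": 0.2},
  ],
)

```text
time_s: 10.82
tcp_pos: [675.4, 94.6, 168.5]
tool_rot: [0.944, -0.293, 0.114, 0.103]
ft_force: [-0.3, 6.0, 0.6]
finger_gap: 9.1
grip_force: 30.5
```

```bash
cat > st.py <<'E'
from bench import manip
from h import *
import sys
xh=float(sys.argv[1]); s=manip.observe(); print(at(s,xh)); f=s["ft_force"]; print("F washer",(RW.T@f).round(1),"axial",((RW.T@f)[[0,2]]@A).round(2),s["grip_force"],s["finger_gap"])
for h in map(float,sys.argv[2:]): print(h,above(h,xh),row(s,*pose(*above(h,xh))))
E
python3 st.py -115 14 13 12 11 10 8
```

```text
(array([-106.6,  225.2,  148.9]), 'h', np.float64(16.27), 'side', np.float64(0.18), 'rotvec', array([0.   , 0.518, 0.   ]))
F washer [-2.6  5.4  0.6] axial -0.79 30.515844225883484 9.063730298972589
14.0 [0.62505524 0.51754777] (array([-0.17,  0.03,  0.15]), array([-0.,  0.,  0.]))
13.0 [0.62004898 0.51708297] (array([-0.24,  0.03,  0.22]), array([0., 0., 0.]))
12.0 [0.61504419 0.51666252] (array([-0.31,  0.03,  0.29]), array([0. , 0.1, 0. ]))
11.0 [0.61004076 0.51628637] (array([-0.39,  0.03,  0.36]), array([0. , 0.1, 0. ]))
10.0 [0.60503862 0.51595449] (array([-0.46,  0.03,  0.43]), array([0. , 0.1, 0. ]))
8.0 [0.59503775 0.51542343] (array([-0.6 ,  0.03,  0.56]), array([0. , 0.1, 0. ]))
```

Call:
servo_tool(
  moves=[
    {"dx": -0.07,"dy": 0,"dz": 0.07,"rx": 0,"ry": 0,"rz": 0},
    {"dx": -0.14,"dy": 0,"dz": 0.13,"rx": 0,"ry": 0,"rz": 0},
    {"dx": -0.2,"dy": 0,"dz": 0.19,"rx": 0,"ry": 0,"rz": 0},
    {"dx": -0.24,"dy": 0,"dz": 0.22,"rx": 0,"ry": 0,"rz": 0},
    {"dx": -0.24,"dy": 0,"dz": 0.22,"rx": 0,"ry": 0,"rz": 0},
  ],
)

```text
time_s: 11.23
tcp_pos: [673.9, 95.2, 165.9]
tool_rot: [0.944, -0.293, 0.114, 0.103]
ft_force: [-0.3, 5.5, 1.4]
finger_gap: 9.0
grip_force: 30.5
```

```bash
python3 st.py -115 12 11 10
```

```text
(array([-108.3,  225.3,  146.3]), 'h', np.float64(13.17), 'side', np.float64(0.06), 'rotvec', array([0.   , 0.517, 0.   ]))
F washer [-2.3  5.   1.4] axial -0.01 30.540132522583008 9.014011462748806
12.0 [0.61504419 0.51666252] (array([-0.08,  0.03,  0.08]), array([0., 0., 0.]))
11.0 [0.61004076 0.51628637] (array([-0.16,  0.03,  0.15]), array([0. , 0.1, 0. ]))
10.0 [0.60503862 0.51595449] (array([-0.23,  0.03,  0.22]), array([0. , 0.1, 0. ]))
```

Call:
servo_tool(
  moves=[
    {"dx": -0.07,"dy": 0,"dz": 0.07,"rx": 0,"ry": 0,"rz": 0},
    {"dx": -0.14,"dy": 0,"dz": 0.13,"rx": 0,"ry": 0,"rz": 0},
    {"dx": -0.14,"dy": 0,"dz": 0.13,"rx": 0,"ry": 0,"rz": 0},
  ],
)

```text
time_s: 11.48
tcp_pos: [672.8, 95.6, 164.2]
tool_rot: [0.944, -0.293, 0.114, 0.103]
ft_force: [-0.5, 6.0, 0.5]
finger_gap: 8.5
grip_force: 30.5
```

```bash
python3 st.py -115 12 11 10 8
```

```text
(array([-109.4,  225.3,  144.7]), 'h', np.float64(11.17), 'side', np.float64(-0.02), 'rotvec', array([ 0.   ,  0.518, -0.   ]))
F washer [-2.7  5.4  0.5] axial -0.96 30.534154772758484 8.493993621189185
12.0 [0.61504419 0.51666252] (array([ 0.06,  0.02, -0.05]), array([0. , 0.1, 0. ]))
11.0 [0.61004076 0.51628637] (array([-0.01,  0.03,  0.01]), array([0. , 0.1, 0. ]))
10.0 [0.60503862 0.51595449] (array([-0.08,  0.03,  0.08]), array([0. , 0.1, 0. ]))
8.0 [0.59503775 0.51542343] (array([-0.22,  0.03,  0.22]), array([0. , 0.1, 0. ]))
```

Call:
servo_tool(
  moves=[
    {"dx": -0.05,"dy": 0,"dz": 0.05,"rx": 0,"ry": 0,"rz": 0},
    {"dx": -0.1,"dy": 0,"dz": 0.1,"rx": 0,"ry": 0,"rz": 0},
    {"dx": -0.1,"dy": 0,"dz": 0.1,"rx": 0,"ry": 0,"rz": 0},
  ],
)

```text
time_s: 11.73
tcp_pos: [672.2, 95.9, 163.0]
tool_rot: [0.944, -0.293, 0.114, 0.103]
ft_force: [0.1, 4.4, 0.9]
finger_gap: 8.9
grip_force: 30.5
```

```bash
python3 st.py -115 8 
```

```text
(array([-110.1,  225.3,  143.5]), 'h', np.float64(9.8), 'side', np.float64(-0.02), 'rotvec', array([ 0.   ,  0.518, -0.   ]))
F washer [-1.6  4.1  0.9] axial 0.01 30.54506778717041 8.870747879550164
8.0 [0.59503775 0.51542343] (array([-0.13,  0.03,  0.13]), array([0. , 0.1, 0. ]))
```

Call:
servo_tool(
  moves=[
    {"dx": -0.05,"dy": 0,"dz": 0.05,"rx": 0,"ry": 0,"rz": 0},
    {"dx": -0.1,"dy": 0,"dz": 0.1,"rx": 0,"ry": 0,"rz": 0},
    {"dx": -0.1,"dy": 0,"dz": 0.1,"rx": 0,"ry": 0,"rz": 0},
  ],
)

```text
time_s: 11.98
tcp_pos: [671.6, 96.2, 161.8]
tool_rot: [0.944, -0.293, 0.114, 0.103]
ft_force: [-0.6, 5.9, 1.1]
finger_gap: 9.1
grip_force: 30.6
```

```bash
python3 st.py -115 8 6 4 2
```

```text
(array([-110.8,  225.3,  142.2]), 'h', np.float64(8.38), 'side', np.float64(-0.02), 'rotvec', array([ 0.   ,  0.518, -0.   ]))
F washer [-2.9  5.3  1.1] axial -0.54 30.560030937194824 9.130896616138466
8.0 [0.59503775 0.51542343] (array([-0.02,  0.03,  0.03]), array([0. , 0.1, 0. ]))
6.0 [0.58504073 0.51506912] (array([-0.17,  0.03,  0.17]), array([0. , 0.1, 0. ]))
4.0 [0.57504666 0.5148914 ] (array([-0.31,  0.03,  0.31]), array([0. , 0.2, 0. ]))
2.0 [0.5650546  0.51489013] (array([-0.45,  0.03,  0.45]), array([0. , 0.2, 0. ]))
```

Call:
servo_tool(
  moves=[
    {"dx": -0.06,"dy": 0,"dz": 0.06,"rx": 0,"ry": 0,"rz": 0},
    {"dx": -0.12,"dy": 0,"dz": 0.12,"rx": 0,"ry": 0,"rz": 0},
    {"dx": -0.17,"dy": 0,"dz": 0.17,"rx": 0,"ry": 0.1,"rz": 0},
    {"dx": -0.17,"dy": 0,"dz": 0.17,"rx": 0,"ry": 0.1,"rz": 0},
  ],
)

```text
time_s: 12.32
tcp_pos: [670.4, 96.7, 159.7]
tool_rot: [0.944, -0.293, 0.115, 0.103]
ft_force: [-0.4, 5.8, 1.1]
finger_gap: 8.7
grip_force: 30.5
```

```bash
python3 st.py -115 4 
```

```text
(array([-112. ,  225.3,  140.1]), 'h', np.float64(5.87), 'side', np.float64(0.02), 'rotvec', array([-0.   ,  0.516,  0.   ]))
F washer [-2.6  5.2  1.1] axial -0.33 30.540032386779785 8.712751506069628
4.0 [0.57504666 0.5148914 ] (array([-0.13,  0.03,  0.13]), array([0. , 0.1, 0. ]))
```

Call:
servo_tool(
  moves=[
    {"dx": -0.06,"dy": 0,"dz": 0.06,"rx": 0,"ry": 0,"rz": 0},
    {"dx": -0.12,"dy": 0,"dz": 0.12,"rx": 0,"ry": 0,"rz": 0},
    {"dx": -0.12,"dy": 0,"dz": 0.12,"rx": 0,"ry": 0,"rz": 0},
  ],
)

```text
time_s: 12.57
tcp_pos: [669.6, 97.0, 158.2]
tool_rot: [0.944, -0.293, 0.115, 0.103]
ft_force: [-0.1, 6.8, 0.6]
finger_gap: 9.2
grip_force: 30.6
```

```bash
python3 st.py -115 4 3 2 1 0
```

```text
(array([-112.8,  225.3,  138.6]), 'h', np.float64(4.19), 'side', np.float64(0.05), 'rotvec', array([-0.   ,  0.516,  0.   ]))
F washer [-2.7  6.2  0.6] axial -0.87 30.551105439662933 9.232363309799727
4.0 [0.57504666 0.5148914 ] (array([-0.01,  0.03,  0.01]), array([0. , 0.1, 0. ]))
3.0 [0.57005044 0.51486871] (array([-0.08,  0.03,  0.08]), array([0. , 0.1, 0. ]))
2.0 [0.5650546  0.51489013] (array([-0.16,  0.03,  0.15]), array([0. , 0.1, 0. ]))
1.0 [0.56005901 0.51495564] (array([-0.23,  0.03,  0.22]), array([0. , 0.1, 0. ]))
0.0 [0.55506354 0.51506523] (array([-0.3 ,  0.03,  0.29]), array([0., 0., 0.]))
```

Still free, so the pin is in the hole. I continue in roughly 0.8 mm steps until the collar touches.

Call:
servo_tool(
  moves=[
    {"dx": -0.05,"dy": 0,"dz": 0.05,"rx": 0,"ry": 0,"rz": 0},
    {"dx": -0.1,"dy": 0,"dz": 0.1,"rx": 0,"ry": 0,"rz": 0},
    {"dx": -0.1,"dy": 0,"dz": 0.1,"rx": 0,"ry": 0,"rz": 0},
  ],
)

```text
time_s: 12.82
tcp_pos: [669.0, 97.3, 157.0]
tool_rot: [0.944, -0.293, 0.115, 0.103]
ft_force: [-0.9, 5.6, 1.1]
finger_gap: 8.8
grip_force: 30.6
```

```bash
python3 st.py -115 0 
```

```text
(array([-113.6,  225.3,  137.3]), 'h', np.float64(2.75), 'side', np.float64(0.06), 'rotvec', array([-0.   ,  0.516,  0.   ]))
F washer [-2.9  4.9  1.1] axial -0.57 30.562563836574554 8.807189354873172
0.0 [0.55506354 0.51506523] (array([-0.2 ,  0.03,  0.19]), array([0., 0., 0.]))
```

Call:
servo_tool(
  moves=[
    {"dx": -0.04,"dy": 0,"dz": 0.04,"rx": 0,"ry": 0,"rz": 0},
    {"dx": -0.07,"dy": 0,"dz": 0.07,"rx": 0,"ry": 0,"rz": 0},
    {"dx": -0.07,"dy": 0,"dz": 0.07,"rx": 0,"ry": 0,"rz": 0},
  ],
)

```text
time_s: 13.07
tcp_pos: [668.5, 97.5, 156.2]
tool_rot: [0.944, -0.293, 0.115, 0.103]
ft_force: [-0.4, 6.2, 1.1]
finger_gap: 9.1
grip_force: 30.6
```

```bash
python3 st.py -115 0 
```

```text
(array([-114. ,  225.3,  136.6]), 'h', np.float64(1.85), 'side', np.float64(0.04), 'rotvec', array([-0.   ,  0.516,  0.   ]))
F washer [-2.7  5.5  1.1] axial -0.45 30.584332644939423 9.065331012650981
0.0 [0.55506354 0.51506523] (array([-0.13,  0.03,  0.13]), array([0., 0., 0.]))
```

Call:
servo_tool(
  moves=[
    {"dx": -0.03,"dy": 0,"dz": 0.03,"rx": 0,"ry": 0,"rz": 0},
    {"dx": -0.06,"dy": 0,"dz": 0.06,"rx": 0,"ry": 0,"rz": 0},
    {"dx": -0.06,"dy": 0,"dz": 0.06,"rx": 0,"ry": 0,"rz": 0},
  ],
)

```text
time_s: 13.32
tcp_pos: [668.2, 97.6, 155.5]
tool_rot: [0.944, -0.293, 0.115, 0.103]
ft_force: [-0.8, 6.7, 0.8]
finger_gap: 9.1
grip_force: 30.6
```

```bash
python3 st.py -115 0 
```

```text
(array([-114.4,  225.3,  135.8]), 'h', np.float64(1.02), 'side', np.float64(0.07), 'rotvec', array([-0.   ,  0.516,  0.   ]))
F washer [-3.3  5.9  0.8] axial -0.97 30.584766268730164 9.145288738686505
0.0 [0.55506354 0.51506523] (array([-0.07,  0.03,  0.07]), array([0., 0., 0.]))
```

Call:
servo_tool(
  moves=[
    {"dx": -0.03,"dy": 0,"dz": 0.03,"rx": 0,"ry": 0,"rz": 0},
    {"dx": -0.06,"dy": 0,"dz": 0.06,"rx": 0,"ry": 0,"rz": 0},
    {"dx": -0.06,"dy": 0,"dz": 0.06,"rx": 0,"ry": 0,"rz": 0},
  ],
)

```text
time_s: 13.57
tcp_pos: [667.8, 97.8, 154.7]
tool_rot: [0.944, -0.293, 0.115, 0.103]
ft_force: [-0.3, 5.8, 1.5]
finger_gap: 8.8
grip_force: 30.6
```

```bash
python3 st.py -115 0 
```

```text
(array([-114.9,  225.3,  135.1]), 'h', np.float64(0.12), 'side', np.float64(0.09), 'rotvec', array([-0.   ,  0.516,  0.   ]))
F washer [-2.5  5.2  1.5] axial 0.02 30.582015216350555 8.778314784169662
0.0 [0.55506354 0.51506523] (array([-0.01,  0.03,  0.01]), array([0., 0., 0.]))
```

Call:
servo_tool(
  moves=[
    {"dx": -0.03,"dy": 0,"dz": 0.03,"rx": 0,"ry": 0,"rz": 0},
    {"dx": -0.05,"dy": 0,"dz": 0.05,"rx": 0,"ry": 0,"rz": 0},
    {"dx": -0.05,"dy": 0,"dz": 0.05,"rx": 0,"ry": 0,"rz": 0},
  ],
)

```text
time_s: 13.82
tcp_pos: [667.4, 97.9, 154.1]
tool_rot: [0.944, -0.293, 0.115, 0.103]
ft_force: [-0.0, 5.7, 0.5]
finger_gap: 9.0
grip_force: 30.6
```

```bash
python3 st.py -115 0 
```

```text
(array([-115.2,  225.3,  134.5]), 'h', np.float64(-0.54), 'side', np.float64(0.08), 'rotvec', array([-0.   ,  0.516,  0.   ]))
F washer [-2.2  5.3  0.5] axial -0.68 30.582343339920044 8.985053209959688
0.0 [0.55506354 0.51506523] (array([ 0.04,  0.03, -0.04]), array([0., 0., 0.]))
```

Call:
servo_tool(
  moves=[
    {"dx": -0.02,"dy": 0,"dz": 0.02,"rx": 0,"ry": 0,"rz": 0},
    {"dx": -0.04,"dy": 0,"dz": 0.04,"rx": 0,"ry": 0,"rz": 0},
    {"dx": -0.04,"dy": 0,"dz": 0.04,"rx": 0,"ry": 0,"rz": 0},
  ],
)

```text
time_s: 14.07
tcp_pos: [667.2, 98.0, 153.6]
tool_rot: [0.944, -0.293, 0.115, 0.103]
ft_force: [-0.4, 6.5, 1.5]
finger_gap: 9.1
grip_force: 30.6
```

```bash
python3 st.py -115 0 
```

```text
(array([-115.5,  225.3,  134. ]), 'h', np.float64(-1.1), 'side', np.float64(0.09), 'rotvec', array([-0.   ,  0.516,  0.   ]))
F washer [-2.9  5.9  1.5] axial -0.22 30.581640601158142 9.101727997079033
0.0 [0.55506354 0.51506523] (array([ 0.08,  0.03, -0.08]), array([0., 0., 0.]))
```

Call:
servo_tool(
  moves=[
    {"dx": -0.02,"dy": 0,"dz": 0.02,"rx": 0,"ry": 0,"rz": 0},
    {"dx": -0.04,"dy": 0,"dz": 0.04,"rx": 0,"ry": 0,"rz": 0},
    {"dx": -0.04,"dy": 0,"dz": 0.04,"rx": 0,"ry": 0,"rz": 0},
  ],
)

```text
time_s: 14.32
tcp_pos: [666.9, 98.1, 153.2]
tool_rot: [0.944, -0.293, 0.115, 0.103]
ft_force: [0.2, 5.9, 0.4]
finger_gap: 8.8
grip_force: 30.6
```

```bash
python3 st.py -115 0 
```

```text
(array([-115.7,  225.3,  133.6]), 'h', np.float64(-1.63), 'side', np.float64(0.09), 'rotvec', array([-0.   ,  0.516,  0.   ]))
F washer [-2.   5.5  0.4] axial -0.66 30.588899552822113 8.830607826742881
0.0 [0.55506354 0.51506523] (array([ 0.11,  0.03, -0.12]), array([0., 0., 0.]))
```

Call:
servo_tool(
  moves=[
    {"dx": -0.02,"dy": 0,"dz": 0.02,"rx": 0,"ry": 0,"rz": 0},
    {"dx": -0.04,"dy": 0,"dz": 0.04,"rx": 0,"ry": 0,"rz": 0},
    {"dx": -0.04,"dy": 0,"dz": 0.04,"rx": 0,"ry": 0,"rz": 0},
  ],
)

```text
time_s: 14.57
tcp_pos: [667.0, 98.2, 153.1]
tool_rot: [0.944, -0.293, 0.115, 0.103]
ft_force: [0.6, 5.6, 2.2]
finger_gap: 8.7
grip_force: 30.6
```

```bash
python3 st.py -115 0; python3 - <<'E'
from bench import manip
from h import *
import pickle
s=manip.observe()
d={n:manip.capture(n) for n in("side","top","wrist")};pickle.dump(d,open("c3.pkl","wb"))
sh=world(at(s,-115)[0]);o=[]
for n in d:
    p=proj(d[n],sh);x,y=p.astype(int); x0=x-33;y0=min(y-50,380); print(n,p,x0,y0); o.append(cv2.resize(d[n]["frame"][y0:y0+100,x0:x0+66],None,fx=4,fy=4,interpolation=2))
cv2.imwrite("pics/c3.png",np.hstack(o))
E
```

```text
(array([-115.7,  225.3,  133.5]), 'h', np.float64(-1.65), 'side', np.float64(0.12), 'rotvec', array([-0.   ,  0.515,  0.   ]))
F washer [-1.6  5.4  2.2] axial 1.11 30.59696227312088 8.71043558998412
0.0 [0.55506354 0.51506523] (array([ 0.12,  0.03, -0.12]), array([-0.,  0.,  0.]))
side [303.40141543 208.53279077] 270 158
top [267.77916561 241.09529616] 234 191
wrist [323.8645414  349.14084315] 290 299
```

View pics/c3.png

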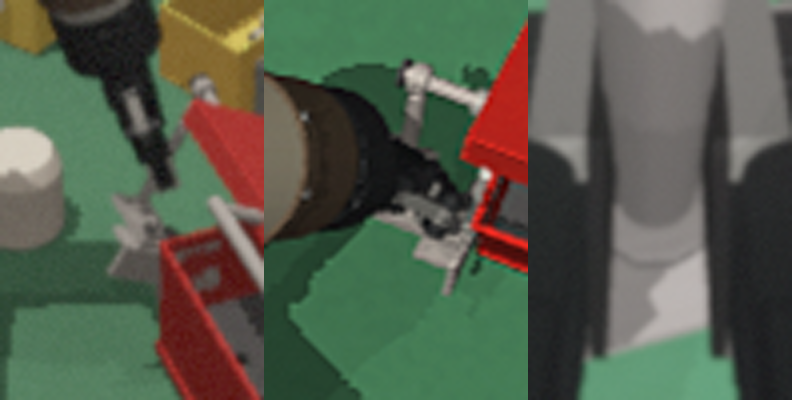

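The side and wrist crops show the collar down on the plate. Downward motion has stopped and the axial force is rising. One more small nudge should confirm it.

Call:
servo_tool(
  moves=[
    {"dx": -0.02,"dy": 0,"dz": 0.02,"rx": 0,"ry": 0,"rz": 0},
    {"dx": -0.04,"dy": 0,"dz": 0.04,"rx": 0,"ry": 0,"rz": 0},
    {"dx": -0.04,"dy": 0,"dz": 0.04,"rx": 0,"ry": 0,"rz": 0},
  ],
)

```text
time_s: 14.97
tcp_pos: [666.9, 98.2, 153.1]
tool_rot: [0.944, -0.293, 0.115, 0.103]
ft_force: [0.1, 4.5, 1.8]
finger_gap: 9.0
grip_force: 30.7
```

```bash
python3 st.py -115 0 
```

```text
(array([-115.7,  225.3,  133.5]), 'h', np.float64(-1.7), 'side', np.float64(0.15), 'rotvec', array([-0.   ,  0.515,  0.   ]))
F washer [-1.7  4.2  1.8] axial 0.73 30.721220076084137 8.98440994781033
0.0 [0.55506354 0.51506523] (array([ 0.12,  0.03, -0.12]), array([-0., -0.,  0.]))
```

Call:
servo_tool(
  moves=[
    {"dx": -0.03,"dy": 0,"dz": 0.03,"rx": 0,"ry": 0,"rz": 0},
    {"dx": -0.06,"dy": 0,"dz": 0.06,"rx": 0,"ry": 0,"rz": 0},
    {"dx": -0.06,"dy": 0,"dz": 0.06,"rx": 0,"ry": 0,"rz": 0},
  ],
)

```text
time_s: 15.22
tcp_pos: [666.9, 98.2, 153.1]
tool_rot: [0.944, -0.293, 0.116, 0.103]
ft_force: [0.9, 5.6, 4.3]
finger_gap: 9.0
grip_force: 30.9
```

```bash
python3 st.py -115 0 
```

```text
(array([-115.7,  225.3,  133.4]), 'h', np.float64(-1.75), 'side', np.float64(0.16), 'rotvec', array([-0.   ,  0.515,  0.   ]))
F washer [-1.3  5.5  4.3] axial 3.02 30.86702048778534 8.978225029617251
0.0 [0.55506354 0.51506523] (array([ 0.12,  0.04, -0.13]), array([-0., -0.,  0.]))
```

Call:
servo_tool(
  moves=[
    {"dx": 0,"dy": 0,"dz": 0,"rx": 0,"ry": 0,"rz": 0},
    {"dx": 0,"dy": 0,"dz": 0,"rx": 0,"ry": 0,"rz": 0},
    {"dx": 0,"dy": 0,"dz": 0,"rx": 0,"ry": 0,"rz": 0},
    {"dx": 0,"dy": 0,"dz": 0,"rx": 0,"ry": 0,"rz": 0},
    {"dx": 0,"dy": 0,"dz": 0,"rx": 0,"ry": 0,"rz": 0},
    {"dx": 0,"dy": 0,"dz": -0.5,"rx": 0,"ry": 0,"rz": 0},
    {"dx": 0,"dy": 0,"dz": -1.5,"rx": 0,"ry": 0,"rz": 0},
    {"dx": 0,"dy": 0,"dz": -3,"rx": 0,"ry": 0,"rz": 0},
    {"dx": 0,"dy": 0,"dz": -5,"rx": 0,"ry": 0,"rz": 0},
    {"dx": 0,"dy": 0,"dz": -8,"rx": 0,"ry": 0,"rz": 0},
    {"dx": 0,"dy": 0,"dz": -11,"rx": 0,"ry": 0,"rz": 0},
    {"dx": 0,"dy": 0,"dz": -14,"rx": 0,"ry": 0,"rz": 0},
    {"dx": 0,"dy": 0,"dz": -16,"rx": 0,"ry": 0,"rz": 0},
    {"dx": 0,"dy": 0,"dz": -16,"rx": 0,"ry": 0,"rz": 0},
    {"dx": 0,"dy": 0,"dz": -16,"rx": 0,"ry": 0,"rz": 0},
  ],
  grip=0.72,
)

```text
time_s: 16.47
tcp_pos: [641.4, 140.2, 306.9]
tool_rot: [0.944, -0.293, 0.115, 0.103]
ft_force: [0.1, -0.2, -1.2]
finger_gap: 23.9
grip_force: 0.0
```

```bash
python3 - <<'E'
from bench import manip
from h import *
d={n:manip.capture(n) for n in("side","wrist")}
for n in d: print(n,proj(d[n],world([-116,225,134])),proj(d[n],world(handle(.55))),proj(d[n],world(pivot(.55))))
a=cv2.resize(d["side"]["frame"][165:285,265:365],None,fx=4,fy=4,interpolation=2)
b=d["wrist"]["frame"][:,:]; b=cv2.resize(b,(400,300)); b=cv2.copyMakeBorder(b,0,180,0,0,0)
x,y=map(int,proj(d["wrist"],world([-116,225,134]))); y0=min(max(y-90,0),360);x0=min(max(x-90,0),480);z=cv2.resize(d["wrist"]["frame"][y0:y0+120,x0:x0+160],(400,300),interpolation=2); print(x0,y0)
b=cv2.copyMakeBorder(z,0,180,0,0,0)
cv2.imwrite("pics/fin.png",np.hstack([a,b])); print(manip.observe()["ft_force"])
E
```

```text
side [303.34696665 208.49489628] [332.59733223 221.14738786] [320.30130134 179.20684105]
wrist [322.07086652 245.50143727] [712.23854372 177.61623331] [322.28644589 165.00767653]
232 155
[ 0.89364376  0.36169186 -0.69662435]
```

View pics/fin.png

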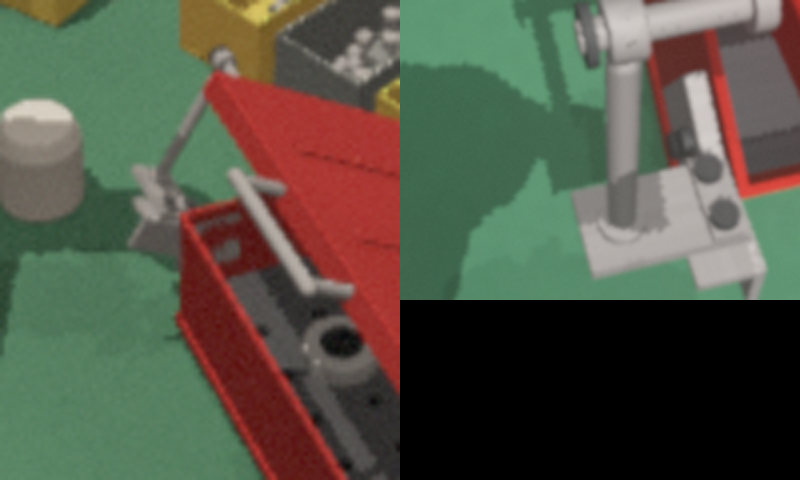

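In the final view the collar lies flat on the keeper plate at wrist pixel (320,247). The handle is at about (332,223) in the side view, which matches a lid angle of 0.55, and the gripper is clear.

```bash
python3 -c "
from bench import manip
print(manip.hand_in())"
```

```text
the job is handed in; nothing more can be done
None
```

The lid is open and resting on the prop rod at about 0.55 rad, with the pin seated and the collar on the keeper plate; nothing else was touched, and the job is handed in (no verdict was returned).

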